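Seal a membrane filter holder with its quick-release yoke

ROBOT

A 6-joint arm with a two-finger parallel gripper is mounted at the origin on a cart in front of the work surface, level with it; the furniture and walls round the work are solid. World frame = base frame: x ahead of the robot, y to its left, z up, the work surface at z = 0. Lengths are in m, angles in rad, forces in N, time in s.
With the tool pointing down it reaches from about 0.325 to 0.9 m from the base axis. Payload 6.1 kg.
Tool frame: the origin (TCP) lies on the centre line of the jaws, within the pads' length; the fingertips stand 14 mm ahead of it and the grasp point (between the pads) lies 5 mm behind it; z points along the fingers, y is the line along which they close (so a half turn about z gives the same grasp; the last joint's range is limited). The gripper opens to 85 mm and grips with 20 to 120 N. Pads are 22 mm wide; open, the fingers measure 114 mm over their backs; the gripper's body (76 mm by 85 mm) begins 54 mm behind the grasp point. The pads swing forward as they close: fully open they stand 13 mm farther back than shut.
Start: joints at [-1.284, 0.22, 1.526, -0, 1.395, -0.126], TCP at [0.251, -0.572, 0.245] pointing down, gripper open.
Joint ranges: [-2.98, 2.98], [-0.91, 2.08], [0.09, 2.57], [-1.24, 4.39], [0.2, 2.65], [-2.68, 2.68]. Speed limits (rad/s): [2.57, 2.57, 3.01, 3.14, 3.14, 3.14].

INTERFACE

Orientations are given as a 3x3 rotation matrix whose columns are the frame's x, y, z axes.
In Python, from cell import * gives the robot as it stands. The module is installed in compiled form; this text tells all that it offers.
- The arm moves only by the shell command python3 -m pendant 'ROWS' [FORCE]. ROWS is JSON, a list of rows, each an object with "gripper": the opening, from -1 (shut) to 1 (fully open); "travel": the shift along the tool's x, y, z in units of 40 mm (1.0 is 40 mm), a list of three; "twist": the turn about the tool's z in units of 5 degrees (1.0 is 5 degrees). In form: [{"gripper": gripper, "travel": [dx, dy, dz], "twist": twist}, ...]. A call has exactly 8 rows; each row shifts and turns the commanded pose from where the row before left it, along the tool's axes as they then stand; what a row does not reach is not made up. A row lasts 1/10 s, in which the tool goes at most 50 mm and 8.59 degrees, less where a joint would pass 70% of its speed; a pose out of reach is approached as far as the arm can. A call is refused whole if a number of a shift passes 1 or a number of a turn 1, either way. A call with a gripper value outside its range is refused whole. The fingers move at their own pace and stop on an object; FORCE is the grip in N (left out, the last holds). Time passes only in rows, so rows that do not move let the fingers close, or fill a call up. It gives the time, the measured TCP pose, the force, the opening and the grip force at its end, in the units of the state.
- state(): the state, without advancing time (a new reading comes with each control period).
- read_camera(name): name is "side" or "top"; returns a dict with "img" (420x560x3 uint8, red, green, blue), "fx", "fy", "cx", "cy" (pixels), "xyz" and "rotation" of the camera in the world. Camera axes: x right, y down, z forward; pixel columns grow to the right and rows downward; lengths in m; the calibration is good to about 2 mm. A picture is of the moment at which its call begins. There is no depth.
- sign_off(): hands the job in; it is judged then, once.
The state is a dict: "t": time; "qpos": joint angles; "qd": joint speeds; "tau": joint torques, N m; "ee_pos": TCP position; "ee_rot": TCP orientation; "ft_force": force on the tool from outside, world axes, zero at the start; "wrist_torque": the same for the moment, N m; "opening": finger opening in m; "grasp_force": force on a finger pad.
Only numpy, scipy, OpenCV 4.12 (cv2) and the standard library are available. Lean on these libraries where they do the work, as an engineer would, in place of code of your own. Each camera call takes 0.05 s, during which the arm holds its last target. There are 200 camera calls.

TASK

Seal the steel filter holder with its quick-release yoke. Swing the red cam lever up from its open side (leaning away from the robot) until it stands straight up, midway, and screw the round black adjuster knob down clockwise until it turns firm and the lever meets firm resistance at that midway point; then swing the lever on over, towards the robot, until it is fully closed and stays closed by itself. The lid gasket must end firmly clamped but not crushed (never force the knob hard down), and the things standing round about must stay where they are.

Things in the scene. Friction and masses are not known exactly. Their poses are not given: they have to be found in the camera images.
- press: Clamping stand fixed to the desk, base plate 112 x 262 mm. Origin on the desk at its centre; y runs along the grey yoke bar, +x is the side away from the robot. Bar: up to 35 mm wide, top 98 mm above the desk, hinged at y = +100 mm. Cam column with the red lever: y = -100 mm, top 122 mm. Vessel and knob: x = y = 0.
- vessel: Round steel filter holder, 92 mm wide, fixed on the base plate; origin under its centre, 16 mm above the desk. On it lie filters, a black gasket and a steel lid with a centre boss, top about 68 mm above the desk. The unknown filter stack raises or lowers the lid by up to 1.8 mm, too little to measure from outside. Once met, foot and gasket together give about 90 N per mm.
- knob: Black fluted adjuster knob, 44 mm in diameter, 22 mm high, vertical axis; origin on the axis at mid-height of the grip, about 127 mm above the desk. Clockwise from above screws it and the steel foot below it down, 1.0 mm per rad. Its nylon-lined thread takes about 0.35 N m either way. With the lever upright the foot meets the lid boss 0.8 to 5.1 rad from the start. Regrasp as needed.
- knob_top (a point): Centre of the knob's top face (white mark at its rim), 11 mm above the knob's origin. Feel: once the foot bears on the lid, the torque against a hand that turns it rises above what it was in free turning, by about 0.8 N m per rad. With the lever upright, a rise of 0.1 to 0.3 N m is right. Screwed much harder, closing the lever then crushes the gasket. The knob stays where it is left, also under load.
- lever (a joint): Red cam lever's angle (rad). 0: open, towards the press's +x, 32 degrees above level. 1.01: straight up, midway. 2.32: closed on its stop, towards -x, 15 degrees above level. Stays where left (friction 0.2 N m). It presses the knob and foot down by 2.9 mm at midway and 4.7 mm at 2.17 rad; past that the load holds it closed.
- lever_grip (a point): Point on the lever's centre line 70 mm from its pin, in the red grip: 62 mm long (to 90 mm from the pin), 16 mm wide along the press's y, 12 mm thick. Best pushed round with shut fingertips: on its outer (+x) face to raise it, on the same face, later its upper one, to close it. With the knob set right, closing takes about 8 to 18 N here, free swinging 3 N.
- lever_pin (a point): Centre of the lever's pin, 114.6 mm above the desk, at x = 0, y = -100 mm of the press. The lever swings about it in the press's x-z plane.
- petri_dish: Closed petri dish, 90 mm wide, 16 mm high; bystander; origin under its centre.
- forceps: Steel forceps lying flat, 132 mm long; bystander.
- timer: White bench timer with coloured buttons, 62 x 68 x 18 mm; bystander.
- beaker: Small clear beaker, 53 mm wide, 63 mm high; bystander.
- sample_jar: Jar with a yellow cap, 55 mm wide, 68 mm high; bystander.
- sample_jar2: Jar with a yellow cap, 55 mm wide, 75 mm high; bystander.
- marker: Marker pen with a red cap, lying, 118 mm long; bystander.

How it is judged:
By the outcome, as a careful person would: the job done as asked, in the order asked, and still so for the second after the job is handed in, with the robot touching nothing.
It also fails if it takes over 72 s, if anything falls off the work surface, if the arm or the gripper's body presses on something with over 40 N, if the wrist force passes 120 N, or if a joint passes its speed limit or range.

## Working session

There is one attempt and no reset: what is moved stays moved. The work goes in short steps, Python scripts to look and compute and a shell command to move; the robot and the scene stay as the last step left them, time stands still between calls to the robot, and variables do not carry over. Pictures are saved under pics/ and viewed, at most 10 in all, crops included, and the job is handed in when it is done.

```bash
mkdir -p pics
python3 - <<'E'
from cell import *
import cv2
for n in("side","top"):
    c=read_camera(n); cv2.imwrite(f"pics/{n}0.png",c["img"][:,:,::-1]); print(n,c["fx"],c["fy"],c["cx"],c["cy"],c["xyz"],c["rotation"])
s=state();print(s)
E
```

```text
side 491.7203807813424 491.7203807813424 279.83990891844206 207.0431600600248 [0.12250348 1.21884954 0.80280575] [[-0.92969645 -0.18031496  0.32117134]
 [-0.36832085  0.45023894 -0.81340313]
 [ 0.0020649  -0.8745121  -0.4849993 ]]
top 461.0309148563071 461.0309148563071 279.40433716157463 212.86654308997188 [0.3347168  0.07108984 1.13118589] [[ 0.08168863 -0.97008835  0.22859473]
 [-0.99665365 -0.08018006  0.01589508]
 [ 0.0029091  -0.22912822 -0.9733919 ]]
{'t': 0.1, 'qpos': array([-1.28407283e+00,  2.21165021e-01,  1.52752725e+00,  4.48040689e-06,
        1.39468857e+00, -1.26083852e-01]), 'qd': array([ 0.00082469, -0.00034181, -0.0028247 ,  0.00098571, -0.00031167,
        0.00103589]), 'tau': array([ 3.19342353e-04, -4.98239958e+01, -3.90548301e+01, -2.08899905e-04,
        5.72118108e-03,  1.12856438e-05]), 'ee_pos': array([ 0.25059478, -0.57198269,  0.24428144]), 'ee_rot': array([[ 9.15998548e-01,  4.01181267e-01, -5.01485914e-04],
       [ 4.01181514e-01, -9.15996969e-01,  1.71642607e-03],
       [ 2.29238408e-04, -1.77343067e-03, -9.99998401e-01]]), 'ft_force': array([0.05587196, 0.17406643, 0.36162513]), 'wrist_torque': array([-0.02613136,  0.04476402, -0.01866875]), 'grasp_force': 0.0, 'opening': 0.08494595663066233}
```

View pics/side0.png

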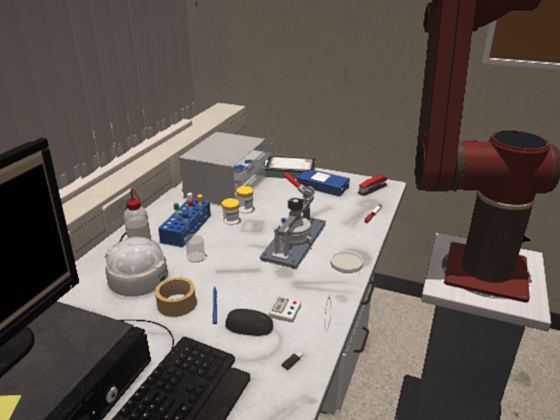

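View pics/top0.png

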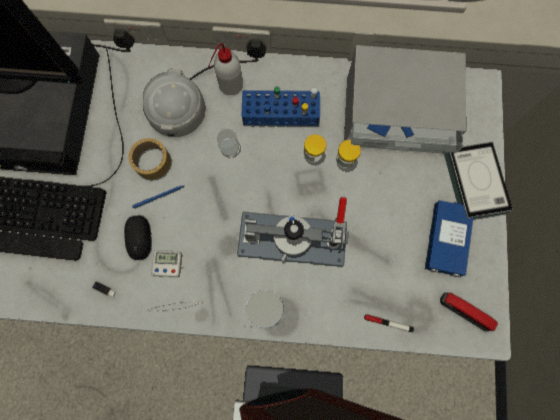

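The top view shows the press at about (293,238): its bar runs left to right, the knob is at (293,229), and the red lever points away from the robot at (341,210). The petri dish is at (264,309), the jars at (315,147) and (349,152), and the marker at (388,323). Next I'll enlarge the press.

Run:
```python
import cv2
a=cv2.imread("pics/top0.png")[185:275,230:360]; cv2.imwrite("pics/tc.png",cv2.resize(a,None,fx=6,fy=6,interpolation=cv2.INTER_CUBIC))
a=cv2.imread("pics/side0.png")[165:270,255:335]; cv2.imwrite("pics/sc.png",cv2.resize(a,None,fx=5.6,fy=5.6,interpolation=cv2.INTER_CUBIC))
```

```text
(no output)
```

View pics/tc.png

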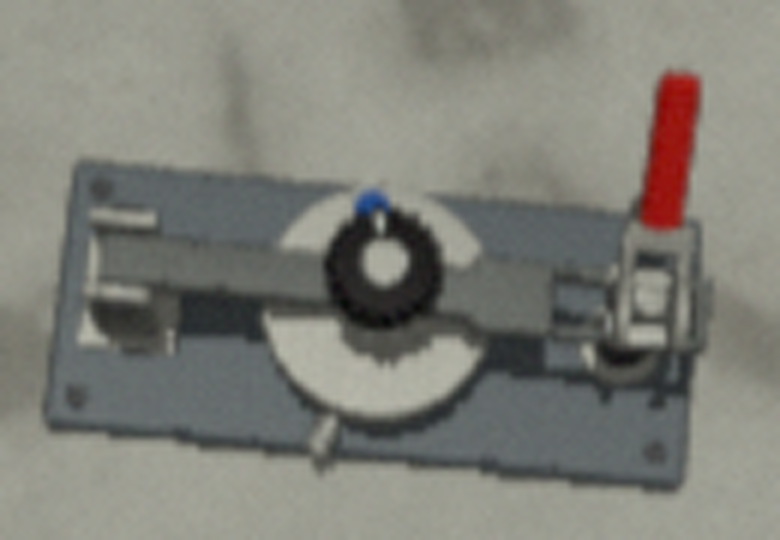

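View pics/sc.png

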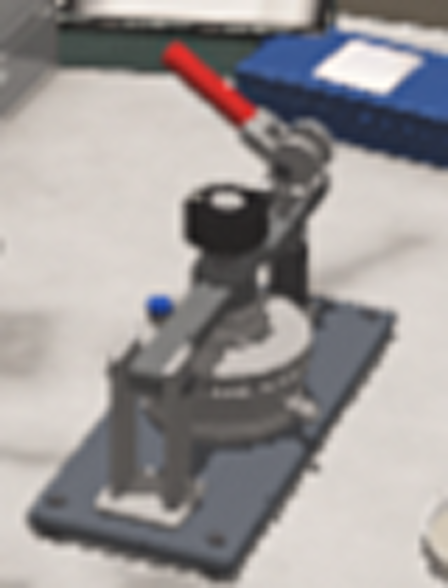

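Top crop: knob centre at about (384,264), lever tip at (680,75), and plate corners at (80,160), (700,222), (685,488) and (45,428). Side crop: the knob's top disc is at (228,200) and the lever tip at (175,52).

```bash
cat > h.py <<'E'
from cell import *
import numpy as np
CAM={"top":(461.03,279.40,212.87,[0.3347168,0.07108984,1.13118589],[[0.08168863,-0.97008835,0.22859473],[-0.99665365,-0.08018006,0.01589508],[0.0029091,-0.22912822,-0.9733919]]),
"side":(491.72,279.84,207.04,[0.12250348,1.21884954,0.80280575],[[-0.92969645,-0.18031496,0.32117134],[-0.36832085,0.45023894,-0.81340313],[0.0020649,-0.8745121,-0.4849993]])}
def at(c,u,v,z):
    f,cx,cy,p,R=CAM[c]; d=np.array(R)@[(u-cx)/f,(v-cy)/f,1]; return np.array(p)+d*(z-p[2])/d[2]
E
python3 - <<'E'
from h import *
T=lambda u,v,z:at("top",230+u/6-.42,185+v/6-.42,z)
S=lambda u,v,z:at("side",255+u/5.6-.41,165+v/5.6-.41,z)
C=[T(*p,.016) for p in((80,160),(700,222),(685,488),(45,428))]
for c in C: print(c)
print("ctr",np.mean(C,0)); 
d=(C[0]+C[3]-C[1]-C[2])/2; print("len",np.linalg.norm(d),"yaw of +y",np.degrees(np.arctan2(-d[0],d[1])), np.linalg.norm(C[0]-C[3]),np.linalg.norm(C[1]-C[2]))
print("knob top",T(384,264,.138),T(386,262,.138)); print("side",S(228,200,.138))
tip=.1146+.09*np.sin(np.radians(32)); print("tip",T(680,78,tip),S(175,52,tip))
print("mark",T(378,222,.138))
E
```

```text
[0.5932707  0.18005512 0.016     ]
[ 0.58816625 -0.0773987   0.016     ]
[ 0.47798181 -0.07669554  0.016     ]
[0.48100083 0.18304705 0.016     ]
ctr [0.5351049  0.05225198 0.016     ]
len 0.2586301005853102 yaw of +y -0.8998562632410915 0.11230972374655067 0.11018668327013413
knob top [0.53520509 0.05338313 0.138     ] [0.53600932 0.05270921 0.138     ]
side [0.53632883 0.05054399 0.138     ]
tip [ 0.60772463 -0.04808955  0.16229273] [ 0.60663874 -0.05658247  0.16229273]
mark [0.55070072 0.05675318 0.138     ]
```

```bash
python3 -c "
from h import *
print(at('top',400,148,0),at('top',400,120,.15),at('top',349,158,0))"
python3 -m pendant '[{"gripper":-1,"travel":[0,0,0],"twist":0.94},{"gripper":-1,"travel":[0,0,0],"twist":0.94},{"gripper":-1,"travel":[0,0,0],"twist":0.94},{"gripper":-1,"travel":[0,0,0],"twist":0.94},{"gripper":-1,"travel":[0,0,0],"twist":0.94},{"gripper":-1,"travel":[0.36,-0.93,0],"twist":0},{"gripper":-1,"travel":[0.36,-0.93,0],"twist":0},{"gripper":-1,"travel":[0.36,-0.93,0],"twist":0}]' 20
python3 -m pendant '[{"gripper":-1,"travel":[0.36,-0.93,0],"twist":0},{"gripper":-1,"travel":[0.36,-0.93,0],"twist":0},{"gripper":-1,"travel":[0.36,-0.93,0],"twist":0},{"gripper":-1,"travel":[0.36,-0.93,0],"twist":0},{"gripper":-1,"travel":[0.36,-0.93,0],"twist":0},{"gripper":-1,"travel":[0.36,-0.93,0],"twist":0},{"gripper":-1,"travel":[0.36,-0.93,0],"twist":0},{"gripper":-1,"travel":[0,0,0],"twist":0}]'
```

```text
[ 0.79958693 -0.20982785  0.        ] [ 0.80639583 -0.1710797   0.15      ] [ 0.76100726 -0.0784578   0.        ]
t: 0.9
ee_pos: [0.2936, -0.4593, 0.2445]
ee_rot: [[1.0, 0.002, -0.0], [0.002, -1.0, 0.001], [-0.0, -0.001, -1.0]]
ft_force: [0.1, 1.0, -0.2]
opening: 0.0
grasp_force: 0.0
t: 1.7
ee_pos: [0.3946, -0.1963, 0.245]
ee_rot: [[1.0, 0.008, 0.0], [0.008, -1.0, 0.002], [0.0, -0.002, -1.0]]
ft_force: [0.4, -1.4, -0.4]
opening: 0.0002
grasp_force: 0.0
```

```bash
python3 -m pendant '[{"gripper":-1,"travel":[0.91,-0.53,0],"twist":0.1},{"gripper":-1,"travel":[0.91,-0.53,0],"twist":0},{"gripper":-1,"travel":[0.91,-0.53,0],"twist":0},{"gripper":-1,"travel":[0.91,-0.53,0],"twist":0},{"gripper":-1,"travel":[0.91,-0.53,0],"twist":0},{"gripper":-1,"travel":[0.91,-0.53,0],"twist":0},{"gripper":-1,"travel":[0.91,-0.53,0],"twist":0},{"gripper":-1,"travel":[0,0,0],"twist":0}]'
python3 -m pendant '[{"gripper":-1,"travel":[0,0,0.7],"twist":0},{"gripper":-1,"travel":[0,0,0.7],"twist":0},{"gripper":-1,"travel":[0,0,0.6],"twist":0},{"gripper":-1,"travel":[0,0,0],"twist":0},{"gripper":-1,"travel":[-0.1,0,0],"twist":0},{"gripper":-1,"travel":[0,0,0],"twist":0},{"gripper":-1,"travel":[0,0,0],"twist":0},{"gripper":-1,"travel":[0,0,0],"twist":0}]'
python3 -c "
from cell import *
import cv2
cv2.imwrite('pics/s1.png',cv2.resize(read_camera('side')['img'][130:270,240:380,::-1],None,fx=4,fy=4))
s=state();print(s['qpos'],s['wrist_torque'])"
```

```text
t: 2.5
ee_pos: [0.6518, -0.0511, 0.2429]
ee_rot: [[1.0, -0.003, -0.001], [-0.003, -1.0, 0.001], [-0.001, -0.001, -1.0]]
ft_force: [0.5, 0.1, -0.2]
opening: 0.0
grasp_force: 0.0
t: 3.3
ee_pos: [0.6461, -0.0532, 0.167]
ee_rot: [[1.0, -0.006, 0.003], [-0.006, -1.0, -0.001], [0.003, 0.001, -1.0]]
ft_force: [0.2, 0.5, -0.4]
opening: -0.0
grasp_force: 0.0
[-2.03608088e-01  3.35218778e-01  1.53816627e+00 -4.44265377e-05
  1.26611304e+00  1.37325903e+00] [-0.0210447   0.02508182 -0.05290347]
```

View pics/s1.png

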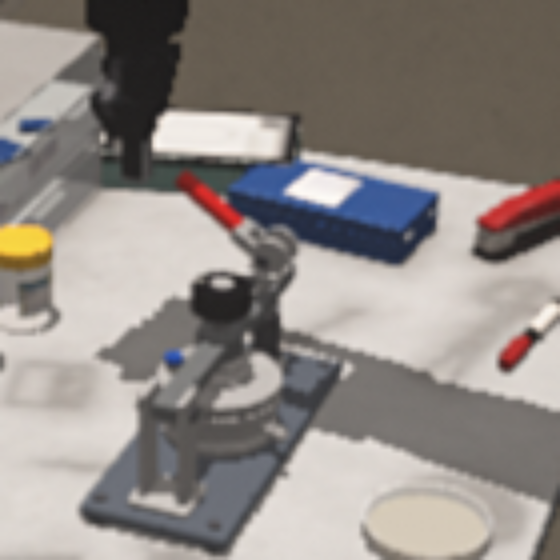

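The shut fingertips at (135,170) are on the outer side of the lever tip at (185,180), at the right height. Now I'll push the lever up.

```bash
python3 -m pendant '[{"gripper":-1,"travel":[-0.27,-0.1,0],"twist":-0.06},{"gripper":-1,"travel":[-0.27,0,0],"twist":0},{"gripper":-1,"travel":[-0.27,0,0],"twist":0},{"gripper":-1,"travel":[-0.27,0,0],"twist":0},{"gripper":-1,"travel":[-0.27,0,0],"twist":0},{"gripper":-1,"travel":[-0.27,0,0],"twist":0},{"gripper":-1,"travel":[-0.27,0,0],"twist":0},{"gripper":-1,"travel":[0,0,0],"twist":0}]'
python3 -c "
from cell import *
import cv2
cv2.imwrite('pics/s2.png',cv2.resize(read_camera('side')['img'][130:230,260:360,::-1],None,fx=6,fy=6))
s=state();print(s['qpos'],s['wrist_torque'],s['ee_pos'])"
```

```text
t: 4.15
ee_pos: [0.5767, -0.0499, 0.1745]
ee_rot: [[1.0, -0.001, 0.02], [-0.001, -1.0, -0.004], [0.02, 0.004, -1.0]]
ft_force: [6.7, 0.5, 21.7]
opening: 0.0004
grasp_force: 1.4
[-2.23058030e-01  1.56953129e-01  1.73659912e+00  1.07393316e-03
  1.22811459e+00  1.34824670e+00] [ 0.30987733 -0.69925638 -0.00521186] [ 0.57676056 -0.04989955  0.17438977]
```

View pics/s2.png

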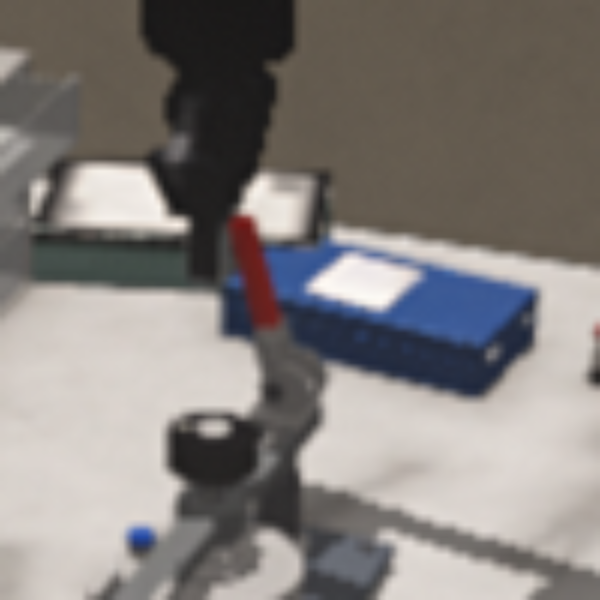

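The lever leans about 15° short of upright, tip at (243,220), base at (268,325). Its tip is catching higher on the finger, with a 22 N upward force, so I'll raise the tool and carry on.

```bash
python3 -m pendant '[{"gripper":-1,"travel":[0.05,0,-0.3],"twist":0},{"gripper":-1,"travel":[0,0,-0.3],"twist":0},{"gripper":-1,"travel":[0,0,-0.1],"twist":0},{"gripper":-1,"travel":[-0.15,0,0],"twist":0},{"gripper":-1,"travel":[-0.1,0,0],"twist":0},{"gripper":-1,"travel":[-0.1,0,0],"twist":0},{"gripper":-1,"travel":[0,0,0],"twist":0},{"gripper":-1,"travel":[0,0,0],"twist":0}]'
python3 -c "
from cell import *
import cv2
c=read_camera('side')['img'];cv2.imwrite('pics/s3.png',cv2.resize(c[130:230,260:360,::-1],None,fx=6,fy=6))
s=state();print(s['qpos'],s['wrist_torque'],s['ee_pos'])"
```

```text
t: 5.0
ee_pos: [0.5568, -0.0487, 0.1926]
ee_rot: [[1.0, -0.001, -0.002], [-0.001, -1.0, 0.0], [-0.002, -0.0, -1.0]]
ft_force: [1.0, 0.5, 1.1]
opening: -0.0003
grasp_force: 0.7
[-2.28262699e-01  1.08754650e-01  1.75412551e+00 -2.08071522e-04
  1.28100762e+00  1.34348949e+00] [-0.00580811 -0.13656603 -0.04068034] [ 0.55677332 -0.04871727  0.19247914]
```

View pics/s3.png

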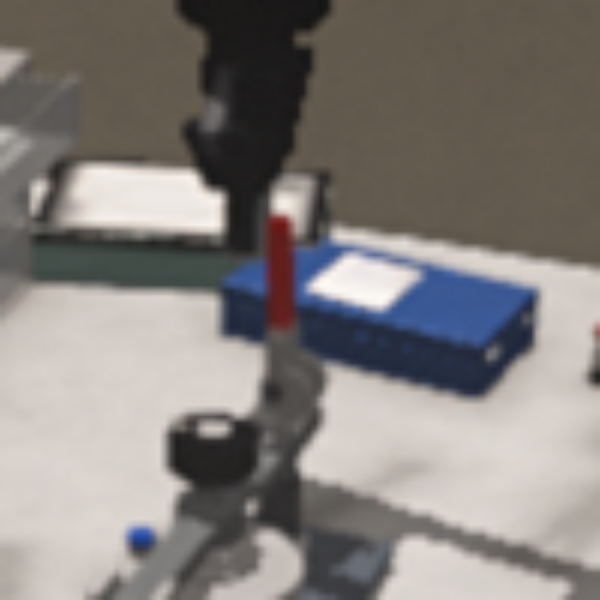

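The lever now stands almost straight up, with its tip at (279,218) and the grip's base at (281,328). I'll compute its angle against the projected vertical.

```bash
cat >> h.py <<'E'
def lever_angle(c):
    "angle past open from the red grip's image axis; pin at (.534,-.048,.1146)"
    f,cx,cy,p,R=CAM["side"]; R=np.array(R)
    im=c[130:200,280:330].astype(int); v,u=np.nonzero((im[...,0]>90)&(im[...,1]<50)&(im[...,2]<60)); u=u+280;v=v+130
    d=np.linalg.svd(np.c_[u-u.mean(),v-v.mean()],full_matrices=False)[2][0]; obs=np.arctan(d[0]/d[1])
    def pr(P): q=R.T@(np.array(P)-p); return np.array([cx+f*q[0]/q[2],cy+f*q[1]/q[2]])
    A=np.linspace(0,2.32,2000); best=None
    def sl(a):
        e=.559+a; dr=np.array([np.cos(e),0,np.sin(e)]); o=np.array([.534,-.048,.1146]); D=pr(o+.09*dr)-pr(o+.028*dr); return np.arctan(D[0]/D[1]),pr(o+.059*dr)
    a=min(np.linspace(.5,1.5,1001),key=lambda a:abs(sl(a)[0]-obs)); b=min(np.linspace(.3,1.7,1401),key=lambda a:abs(sl(a)[1][0]-u.mean()))
    return a,b,len(u),u.mean(),v.mean(),sl(1.01)
E
python3 -c "
from h import *
print(lever_angle(read_camera('side')['img']))"
```

```text
(np.float64(0.9339999999999999), np.float64(0.95), 55, np.float64(306.4), np.float64(174.8909090909091), (np.float64(-0.03053133397775895), array([307.52526753, 175.43104188])))
```

```bash
python3 -m pendant '[{"gripper":-1,"travel":[-0.07,0,0],"twist":0},{"gripper":-1,"travel":[-0.07,0,0],"twist":0},{"gripper":-1,"travel":[0,0,0],"twist":0},{"gripper":-1,"travel":[0,0,0],"twist":0},{"gripper":-1,"travel":[0,0,0],"twist":0},{"gripper":-1,"travel":[0,0,0],"twist":0},{"gripper":-1,"travel":[0,0,0],"twist":0},{"gripper":-1,"travel":[0,0,0],"twist":0}]'
python3 -c "
from h import *
print(lever_angle(read_camera('side')['img']))"
```

```text
t: 5.9
ee_pos: [0.5517, -0.0488, 0.1931]
ee_rot: [[1.0, -0.001, -0.001], [-0.001, -1.0, -0.0], [-0.001, 0.0, -1.0]]
ft_force: [0.4, 0.2, 0.8]
opening: -0.0001
grasp_force: 0.1
(np.float64(1.024), np.float64(0.9990000000000001), 57, np.float64(307.3157894736842), np.float64(174.859649122807), (np.float64(-0.03053133397775895), array([307.52526753, 175.43104188])))
```

Lever angle is about 1.01. Next I retreat, move above the knob, open the fingers and wind the wrist back.

```bash
python3 -m pendant '[{"gripper":-1,"travel":[0.3,0,-0.1],"twist":0},{"gripper":-1,"travel":[0,0,-1],"twist":0},{"gripper":-1,"travel":[0,0,-0.7],"twist":0},{"gripper":1,"travel":[-0.24,-0.84,0],"twist":0},{"gripper":1,"travel":[-0.24,-0.84,0],"twist":0},{"gripper":1,"travel":[-0.24,-0.84,0],"twist":0},{"gripper":1,"travel":[0,0,0],"twist":-1},{"gripper":1,"travel":[0,0,0],"twist":-1}]'
for i in 1 2 3 4 5; do python3 -m pendant '[{"gripper":1,"travel":[0,0,0],"twist":-1},{"gripper":1,"travel":[0,0,0],"twist":-1},{"gripper":1,"travel":[0,0,0],"twist":-1},{"gripper":1,"travel":[0,0,0],"twist":-1},{"gripper":1,"travel":[0,0,0],"twist":-1},{"gripper":1,"travel":[0,0,0],"twist":-1},{"gripper":1,"travel":[0,0,0],"twist":-1},{"gripper":1,"travel":[0,0,0],"twist":-1}]' | grep pos;done
python3 -c "
from h import *
s=state();print(s);print(lever_angle(read_camera('side')['img']))
p=np.array([.5357,.052,.121]); print(s['ee_rot'].T@(p-s['ee_pos'])/.04)"
```

```text
t: 6.75
ee_pos: [0.5348, 0.0531, 0.2654]
ee_rot: [[0.984, 0.178, -0.0], [0.178, -0.984, -0.0], [-0.0, 0.0, -1.0]]
ft_force: [0.9, -0.1, -0.8]
opening: 0.0724
grasp_force: 0.0
ee_pos: [0.5351, 0.0519, 0.2652]
ee_pos: [0.5351, 0.0519, 0.2652]
ee_pos: [0.5351, 0.0518, 0.2652]
ee_pos: [0.5351, 0.0518, 0.2652]
ee_pos: [0.5351, 0.0519, 0.2652]
{'t': 10.75, 'qpos': array([-4.99228626e-02, -1.59835444e-03,  1.72976483e+00, -3.24915256e-04,
        1.41407727e+00, -2.14698066e+00]), 'qd': array([ 2.35364574e-04,  9.16005660e-04,  6.51048967e-04, -5.01637098e-04,
       -3.23789873e-04, -8.63265579e-01]), 'tau': array([-3.62503015e-04, -3.90927064e+01, -3.91665065e+01, -2.16961525e-03,
        3.68089663e-03,  1.15779027e+00]), 'ee_pos': array([0.53510818, 0.05185891, 0.26521076]), 'ee_rot': array([[-8.64665223e-01, -5.02348096e-01, -6.66286913e-04],
       [-5.02348020e-01,  8.64665475e-01, -2.88043045e-04],
       [ 7.20813165e-04,  8.56471079e-05, -9.99999737e-01]]), 'ft_force': array([ 0.09406826, -0.6104126 , -0.03315858]), 'wrist_torque': array([ 0.00287972, -0.0111891 ,  0.01644834]), 'grasp_force': 0.0, 'opening': 0.08558833948908334}
(np.float64(1.0470000000000002), np.float64(1.006), 51, np.float64(307.45098039215685), np.float64(175.2941176470588), (np.float64(-0.03053133397775895), array([307.52526753, 175.43104188])))
[-0.01716385 -0.00469133  3.60525722]
```

```bash
python3 -m pendant '[{"gripper":1,"travel":[0,0,0.9],"twist":-1},{"gripper":1,"travel":[0,0,0.9],"twist":-1},{"gripper":1,"travel":[0,0,0.9],"twist":-1},{"gripper":1,"travel":[0,0,0.5],"twist":-1},{"gripper":1,"travel":[0,0,0.4],"twist":0},{"gripper":1,"travel":[0,0,0],"twist":0},{"gripper":-1,"travel":[0,0,0],"twist":0},{"gripper":-1,"travel":[0,0,0],"twist":0}]' 40
python3 -m pendant '[{"gripper":-1,"travel":[0,0,0],"twist":0},{"gripper":-1,"travel":[0,0,0],"twist":0},{"gripper":-1,"travel":[0,0,0],"twist":0},{"gripper":-1,"travel":[0,0,0],"twist":0},{"gripper":-1,"travel":[0,0,0],"twist":0},{"gripper":-1,"travel":[0,0,0],"twist":0},{"gripper":-1,"travel":[0,0,0],"twist":0},{"gripper":-1,"travel":[0,0,0],"twist":0}]'
python3 -c "
from h import *
s=state();print(s['qpos'],s['wrist_torque'])"
```

```text
t: 11.6
ee_pos: [0.5363, 0.0519, 0.1227]
ee_rot: [[-0.644, -0.765, 0.002], [-0.765, 0.644, -0.0], [-0.001, -0.002, -1.0]]
ft_force: [0.0, -0.0, 0.2]
opening: 0.0589
grasp_force: 0.0
t: 12.4
ee_pos: [0.5361, 0.0522, 0.123]
ee_rot: [[-0.644, -0.765, 0.002], [-0.765, 0.644, 0.0], [-0.001, -0.001, -1.0]]
ft_force: [-2.0, 0.8, 5.8]
opening: 0.0435
grasp_force: 40.1
[-4.96369361e-02  1.37103644e-01  1.86368561e+00  3.15013236e-04
  1.13888943e+00 -2.49214858e+00] [ 0.21711002  0.51855353 -0.0587191 ]
```

```bash
cat > p.py <<'E'
from h import *
W=[]
s=state();print("t %.2f q6 %.3f tz %.3f F %s open %.4f grip %.1f z %.4f"%(s['t'],s['qpos'][5],s['wrist_torque'][2],np.round(s['ft_force'],1),s['opening'],s['grasp_force'],s['ee_pos'][2]))
E
for i in 1 2; do python3 -m pendant '[{"gripper":-1,"travel":[0,0,0.001],"twist":0.5},{"gripper":-1,"travel":[0,0,0.001],"twist":0.5},{"gripper":-1,"travel":[0,0,0.001],"twist":0.5},{"gripper":-1,"travel":[0,0,0.001],"twist":0.5},{"gripper":-1,"travel":[0,0,0.001],"twist":0.5},{"gripper":-1,"travel":[0,0,0.001],"twist":0.5},{"gripper":-1,"travel":[0,0,0.001],"twist":0.5},{"gripper":-1,"travel":[0,0,0.001],"twist":0.5}]' >/dev/null; python3 p.py; done
```

```text
t 13.20 q6 -2.142 tz 0.355 F [-2.4  2.1  7.7] open 0.0425 grip 40.3 z 0.1226
t 14.00 q6 -1.793 tz 0.359 F [-3.6  3.   7.6] open 0.0430 grip 40.4 z 0.1223
```

```bash
python3 -m pendant '[{"gripper":-1,"travel":[0,0,0.001],"twist":0.5},{"gripper":-1,"travel":[0,0,0.001],"twist":0.5},{"gripper":-1,"travel":[0,0,0.001],"twist":0.5},{"gripper":-1,"travel":[0,0,0.001],"twist":0.5},{"gripper":-1,"travel":[0,0,0.001],"twist":0.5},{"gripper":-1,"travel":[0,0,0.001],"twist":0.5},{"gripper":-1,"travel":[0,0,0.001],"twist":0.5},{"gripper":-1,"travel":[0,0,0.001],"twist":0.5}]' >/dev/null; python3 p.py
```

```text
t 14.80 q6 -1.444 tz 0.276 F [-3.1  5.1  7. ] open 0.0431 grip 40.3 z 0.1219
```

```bash
python3 -m pendant '[{"gripper":-1,"travel":[0,0,0.001],"twist":0.3},{"gripper":-1,"travel":[0,0,0.001],"twist":0.3},{"gripper":-1,"travel":[0,0,0.001],"twist":0.3},{"gripper":-1,"travel":[0,0,0.001],"twist":0.3},{"gripper":-1,"travel":[0,0,0.001],"twist":0.3},{"gripper":-1,"travel":[0,0,0.001],"twist":0.3},{"gripper":-1,"travel":[0,0,0.001],"twist":0.3},{"gripper":-1,"travel":[0,0,0.001],"twist":0.3}]' >/dev/null; python3 p.py
```

```text
t 15.60 q6 -1.235 tz 0.315 F [-2.8  5.7  7.9] open 0.0427 grip 40.2 z 0.1217
```

```bash
python3 -m pendant '[{"gripper":-1,"travel":[0,0,0.001],"twist":0.5},{"gripper":-1,"travel":[0,0,0.001],"twist":0.5},{"gripper":-1,"travel":[0,0,0.001],"twist":0.5},{"gripper":-1,"travel":[0,0,0.001],"twist":0.5},{"gripper":-1,"travel":[0,0,0.001],"twist":0.5},{"gripper":-1,"travel":[0,0,0.001],"twist":0.5},{"gripper":-1,"travel":[0,0,0.001],"twist":0.5},{"gripper":-1,"travel":[0,0,0.001],"twist":0.5}]' >/dev/null; python3 p.py; python3 p.py
```

```text
t 16.40 q6 -0.885 tz 0.297 F [-2.9  7.1  6.3] open 0.0427 grip 40.3 z 0.1214
t 16.40 q6 -0.885 tz 0.297 F [-2.9  7.1  6.3] open 0.0427 grip 40.3 z 0.1214
```

```bash
python3 -m pendant '[{"gripper":-1,"travel":[0,0,0.001],"twist":0.5},{"gripper":-1,"travel":[0,0,0.001],"twist":0.5},{"gripper":-1,"travel":[0,0,0.001],"twist":0.5},{"gripper":-1,"travel":[0,0,0.001],"twist":0.5},{"gripper":-1,"travel":[0,0,0.001],"twist":0.5},{"gripper":-1,"travel":[0,0,0.001],"twist":0.5},{"gripper":-1,"travel":[0,0,0.001],"twist":0.5},{"gripper":-1,"travel":[0,0,0.001],"twist":0.5}]' >/dev/null; python3 p.py
```

```text
t 17.20 q6 -0.536 tz 0.326 F [-0.2  9.3  4. ] open 0.0427 grip 40.1 z 0.1210
```

```bash
python3 -m pendant '[{"gripper":-1,"travel":[0,0,0.001],"twist":0.5},{"gripper":-1,"travel":[0,0,0.001],"twist":0.5},{"gripper":-1,"travel":[0,0,0.001],"twist":0.5},{"gripper":-1,"travel":[0,0,0.001],"twist":0.5},{"gripper":-1,"travel":[0,0,0.001],"twist":0.5},{"gripper":-1,"travel":[0,0,0.001],"twist":0.5},{"gripper":-1,"travel":[0,0,0.001],"twist":0.5},{"gripper":-1,"travel":[0,0,0.001],"twist":0.5}]' >/dev/null; python3 p.py
python3 -c "
from h import *;print(state()['ee_rot'])"
```

```text
t 18.00 q6 -0.187 tz 0.376 F [0.7 8.6 4. ] open 0.0428 grip 40.0 z 0.1207
[[-0.13720303  0.99053699  0.00343507]
 [ 0.99053739  0.13718981  0.0038268 ]
 [ 0.00331933  0.00392762 -0.99998678]]
```

Torque may be starting to rise. Smaller steps from here.

```bash
python3 -m pendant '[{"gripper":-1,"travel":[0.01,0,0.001],"twist":0.3},{"gripper":-1,"travel":[0.01,0,0.001],"twist":0.3},{"gripper":-1,"travel":[0,0,0.001],"twist":0.3},{"gripper":-1,"travel":[0,0,0.001],"twist":0.3},{"gripper":-1,"travel":[0,0,0.001],"twist":0.3},{"gripper":-1,"travel":[0,0,0.001],"twist":0.3},{"gripper":-1,"travel":[0,0,0.001],"twist":0.3},{"gripper":-1,"travel":[0,0,0.001],"twist":0.3}]' >/dev/null; python3 p.py
```

```text
t 18.80 q6 0.023 tz 0.405 F [2.6 6.4 3.4] open 0.0429 grip 40.0 z 0.1205
```

```bash
python3 -m pendant '[{"gripper":-1,"travel":[0.01,0,0.001],"twist":0.3},{"gripper":-1,"travel":[0.01,0,0.001],"twist":0.3},{"gripper":-1,"travel":[0,0,0.001],"twist":0.3},{"gripper":-1,"travel":[0,0,0.001],"twist":0.3},{"gripper":-1,"travel":[0,0,0.001],"twist":0.3},{"gripper":-1,"travel":[0,0,0.001],"twist":0.3},{"gripper":-1,"travel":[0,0,0.001],"twist":0.3},{"gripper":-1,"travel":[0,0,0.001],"twist":0.3}]' >/dev/null; python3 p.py
```

```text
t 19.60 q6 0.235 tz 0.390 F [3.6 4.8 6.3] open 0.0428 grip 40.2 z 0.1203
```

```bash
python3 -m pendant '[{"gripper":-1,"travel":[0,0,0.001],"twist":0.4},{"gripper":-1,"travel":[0,0,0.001],"twist":0.4},{"gripper":-1,"travel":[0,0,0.001],"twist":0.4},{"gripper":-1,"travel":[0,0,0.001],"twist":0.4},{"gripper":-1,"travel":[0,0,0.001],"twist":0.4},{"gripper":-1,"travel":[0,0,0.001],"twist":0.4},{"gripper":-1,"travel":[0,0,0.001],"twist":0.4},{"gripper":-1,"travel":[0,0,0.001],"twist":0.4}]' >/dev/null; python3 p.py
```

```text
t 20.40 q6 0.514 tz 0.316 F [4.1 4.5 4.6] open 0.0427 grip 40.1 z 0.1200
```

```bash
python3 -m pendant '[{"gripper":-1,"travel":[0,0,0.001],"twist":0.4},{"gripper":-1,"travel":[0,0,0.001],"twist":0.4},{"gripper":-1,"travel":[0,0,0.001],"twist":0.4},{"gripper":-1,"travel":[0,0,0.001],"twist":0.4},{"gripper":-1,"travel":[0,0,0.001],"twist":0.4},{"gripper":-1,"travel":[0,0,0.001],"twist":0.4},{"gripper":-1,"travel":[0,0,0.001],"twist":0.4},{"gripper":-1,"travel":[0,0,0.001],"twist":0.4}]' >/dev/null; python3 p.py
```

```text
t 21.20 q6 0.793 tz 0.357 F [4.2 2.7 4.8] open 0.0430 grip 40.1 z 0.1198
```

```bash
python3 -m pendant '[{"gripper":-1,"travel":[0,0,0.001],"twist":0.2},{"gripper":-1,"travel":[0,0,0.001],"twist":0.2},{"gripper":-1,"travel":[0,0,0.001],"twist":0.2},{"gripper":-1,"travel":[0,0,0.001],"twist":0.2},{"gripper":-1,"travel":[0,0,0.001],"twist":0.2},{"gripper":-1,"travel":[0,0,0.001],"twist":0.2},{"gripper":-1,"travel":[0,0,0.001],"twist":0.2},{"gripper":-1,"travel":[0,0,0.001],"twist":0.2}]' >/dev/null; python3 p.py
```

```text
t 22.00 q6 0.932 tz 0.364 F [3.9 2.2 5.6] open 0.0430 grip 40.2 z 0.1196
```

```bash
python3 -m pendant '[{"gripper":-1,"travel":[0,0,0.001],"twist":0.4},{"gripper":-1,"travel":[0,0,0.001],"twist":0.4},{"gripper":-1,"travel":[0,0,0.001],"twist":0.4},{"gripper":-1,"travel":[0,0,0.001],"twist":0.4},{"gripper":-1,"travel":[0,0,0.001],"twist":0.4},{"gripper":-1,"travel":[0,0,0.001],"twist":0.4},{"gripper":-1,"travel":[0,0,0.001],"twist":0.4},{"gripper":-1,"travel":[0,0,0.001],"twist":0.4}]' >/dev/null; python3 p.py
```

```text
t 22.80 q6 1.212 tz 0.363 F [4.7 1.9 5.6] open 0.0429 grip 40.2 z 0.1194
```

```bash
python3 -m pendant '[{"gripper":-1,"travel":[0,0,0.001],"twist":0.4},{"gripper":-1,"travel":[0,0,0.001],"twist":0.4},{"gripper":-1,"travel":[0,0,0.001],"twist":0.4},{"gripper":-1,"travel":[0,0,0.001],"twist":0.4},{"gripper":-1,"travel":[0,0,0.001],"twist":0.4},{"gripper":-1,"travel":[0,0,0.001],"twist":0.4},{"gripper":-1,"travel":[0,0,0.001],"twist":0.4},{"gripper":-1,"travel":[0,0,0.001],"twist":0.4}]' >/dev/null; python3 p.py
```

```text
t 23.60 q6 1.492 tz 0.263 F [4.2 0.3 5.4] open 0.0425 grip 40.1 z 0.1191
```

```bash
python3 -m pendant '[{"gripper":-1,"travel":[0,0,0.001],"twist":0.4},{"gripper":-1,"travel":[0,0,0.001],"twist":0.4},{"gripper":-1,"travel":[0,0,0.001],"twist":0.4},{"gripper":-1,"travel":[0,0,0.001],"twist":0.4},{"gripper":-1,"travel":[0,0,0.001],"twist":0.4},{"gripper":-1,"travel":[0,0,0.001],"twist":0.4},{"gripper":-1,"travel":[0,0,0.001],"twist":0.4},{"gripper":-1,"travel":[0,0,0.001],"twist":0.4}]' >/dev/null; python3 p.py
```

```text
t 24.40 q6 1.771 tz 0.304 F [ 4.  -1.2  5.4] open 0.0427 grip 40.0 z 0.1188
```

```bash
python3 -m pendant '[{"gripper":-1,"travel":[0,0,0.001],"twist":0.4},{"gripper":-1,"travel":[0,0,0.001],"twist":0.4},{"gripper":-1,"travel":[0,0,0.001],"twist":0.4},{"gripper":-1,"travel":[0,0,0.001],"twist":0.4},{"gripper":-1,"travel":[0,0,0.001],"twist":0.4},{"gripper":-1,"travel":[0,0,0.001],"twist":0.4},{"gripper":-1,"travel":[0,0,0.001],"twist":0.4},{"gripper":-1,"travel":[0,0,0.001],"twist":0.4}]' >/dev/null; python3 p.py
```

```text
t 25.20 q6 2.050 tz 0.292 F [ 2.5 -1.6  5.9] open 0.0431 grip 40.2 z 0.1185
```

```bash
python3 -m pendant '[{"gripper":-1,"travel":[0,0,0.001],"twist":0.4},{"gripper":-1,"travel":[0,0,0.001],"twist":0.4},{"gripper":-1,"travel":[0,0,0.001],"twist":0.4},{"gripper":-1,"travel":[0,0,0.001],"twist":0.4},{"gripper":-1,"travel":[0,0,0.001],"twist":0.4},{"gripper":-1,"travel":[0,0,0.001],"twist":0.4},{"gripper":-1,"travel":[0,0,0.001],"twist":0.4},{"gripper":-1,"travel":[0,0,0.001],"twist":0.4}]' >/dev/null; python3 p.py
```

```text
t 26.00 q6 2.329 tz 0.370 F [ 0.7 -2.2  8.6] open 0.0427 grip 40.4 z 0.1183
```

```bash
python3 -m pendant '[{"gripper":-1,"travel":[0,0,0.001],"twist":0.3},{"gripper":-1,"travel":[0,0,0.001],"twist":0.3},{"gripper":-1,"travel":[0,0,0.001],"twist":0.3},{"gripper":-1,"travel":[0,0,0.001],"twist":0.3},{"gripper":-1,"travel":[0,0,0.001],"twist":0.3},{"gripper":-1,"travel":[0,0,0.001],"twist":0.3},{"gripper":-1,"travel":[0,0,0.001],"twist":0.3},{"gripper":-1,"travel":[0,0,0.001],"twist":0.3}]' >/dev/null; python3 p.py
```

```text
t 26.80 q6 2.538 tz 0.525 F [-0.5 -2.9 10.3] open 0.0429 grip 40.6 z 0.1182
```

```bash
for i in 1 2 3 4 5; do python3 -c "from cell import *;read_camera('top')"; python3 p.py;done
```

```text
t 26.85 q6 2.540 tz 0.441 F [-1.5 -3.6 10.9] open 0.0427 grip 40.6 z 0.1182
t 26.90 q6 2.538 tz 0.339 F [ 0.2 -2.5  9.9] open 0.0426 grip 40.6 z 0.1182
t 26.95 q6 2.537 tz 0.320 F [-0.8 -3.1  9.8] open 0.0429 grip 40.6 z 0.1182
t 27.00 q6 2.537 tz 0.351 F [ 0.1 -2.7 10.1] open 0.0430 grip 40.6 z 0.1182
t 27.05 q6 2.537 tz 0.329 F [-0.8 -3.3  9.7] open 0.0429 grip 40.6 z 0.1182
```

```bash
python3 -m pendant '[{"gripper":-1,"travel":[0,0,0],"twist":0},{"gripper":-1,"travel":[0,0,0],"twist":0},{"gripper":-1,"travel":[0,0,0],"twist":0},{"gripper":-1,"travel":[0,0,0],"twist":0},{"gripper":-1,"travel":[0,0,0],"twist":0},{"gripper":-1,"travel":[0,0,0],"twist":0.2},{"gripper":-1,"travel":[0,0,0],"twist":0.2},{"gripper":-1,"travel":[0,0,0],"twist":0.2}]' >/dev/null; python3 p.py
```

```text
t 27.85 q6 2.590 tz 0.426 F [-0.8 -3.   9.3] open 0.0427 grip 40.6 z 0.1181
```

The knob turned firm, with a rise of about 0.2 N m after about 5 rad. I'll release it, go up and turn back to the pushing attitude.

```bash
python3 -m pendant '[{"gripper":1,"travel":[0,0,0],"twist":0},{"gripper":1,"travel":[0,0,0],"twist":0},{"gripper":1,"travel":[0,0,0],"twist":0},{"gripper":1,"travel":[0,0,0],"twist":0},{"gripper":1,"travel":[0,0,-0.8],"twist":0},{"gripper":1,"travel":[0,0,-1],"twist":0},{"gripper":1,"travel":[0,0,-1],"twist":0},{"gripper":-1,"travel":[0,0,-0.6],"twist":-1}]'
python3 -m pendant '[{"gripper":-1,"travel":[0,0,0],"twist":-1},{"gripper":-1,"travel":[0,0,0],"twist":-1},{"gripper":-1,"travel":[0,0,0],"twist":-1},{"gripper":-1,"travel":[0,0,0],"twist":-1},{"gripper":-1,"travel":[0,0,0],"twist":-1},{"gripper":-1,"travel":[0,0,0],"twist":-1},{"gripper":-1,"travel":[0,0,0],"twist":-1},{"gripper":-1,"travel":[0,0,0],"twist":-1}]'
python3 -m pendant '[{"gripper":-1,"travel":[0,0,0],"twist":-1},{"gripper":-1,"travel":[0,0,0],"twist":-1},{"gripper":-1,"travel":[0,0,0],"twist":-1},{"gripper":-1,"travel":[0,0,0],"twist":0},{"gripper":-1,"travel":[0,0,0],"twist":0},{"gripper":-1,"travel":[0,0,0],"twist":0},{"gripper":-1,"travel":[0,0,0],"twist":0},{"gripper":-1,"travel":[0,0,0],"twist":0}]'
python3 -c "
from h import *
print(lever_angle(read_camera('side')['img']))
import cv2
cv2.imwrite('pics/t2.png',cv2.resize(read_camera('top')['img'][185:275,230:360,::-1],None,fx=5,fy=5))"
```

```text
t: 28.65
ee_pos: [0.5363, 0.0536, 0.2549]
ee_rot: [[0.559, -0.829, 0.004], [-0.829, -0.559, -0.0], [0.002, -0.003, -1.0]]
ft_force: [1.2, 0.4, -1.0]
opening: 0.0732
grasp_force: 0.0
t: 29.45
ee_pos: [0.5351, 0.0536, 0.2512]
ee_rot: [[0.962, -0.273, -0.001], [-0.273, -0.962, -0.0], [-0.001, 0.0, -1.0]]
ft_force: [0.6, -0.6, 0.4]
opening: -0.0002
grasp_force: 0.0
t: 30.25
ee_pos: [0.5353, 0.0536, 0.2515]
ee_rot: [[1.0, -0.019, -0.0], [-0.019, -1.0, -0.0], [-0.0, 0.0, -1.0]]
ft_force: [-0.5, 0.3, -0.0]
opening: 0.0003
grasp_force: 0.0
(np.float64(1.0390000000000001), np.float64(0.9990000000000001), 56, np.float64(307.32142857142856), np.float64(174.91071428571428), (np.float64(-0.03053133397775895), array([307.52526753, 175.43104188])))
```

```bash
python3 -m pendant '[{"gripper":-1,"travel":[0.3,0.84,0],"twist":0},{"gripper":-1,"travel":[0.3,0.85,0],"twist":0},{"gripper":-1,"travel":[0.22,0.85,0],"twist":0},{"gripper":-1,"travel":[0,0,0],"twist":-0.2},{"gripper":-1,"travel":[0,0,0.7],"twist":0},{"gripper":-1,"travel":[0,0,0.61],"twist":0},{"gripper":-1,"travel":[0,0,0],"twist":0},{"gripper":-1,"travel":[0,0,0],"twist":0}]'
```

```text
t: 31.15
ee_pos: [0.566, -0.048, 0.1992]
ee_rot: [[1.0, -0.0, -0.001], [-0.0, -1.0, 0.0], [-0.001, -0.0, -1.0]]
ft_force: [0.3, -0.7, 0.1]
opening: 0.0002
grasp_force: 0.0
```

View pics/t2.png

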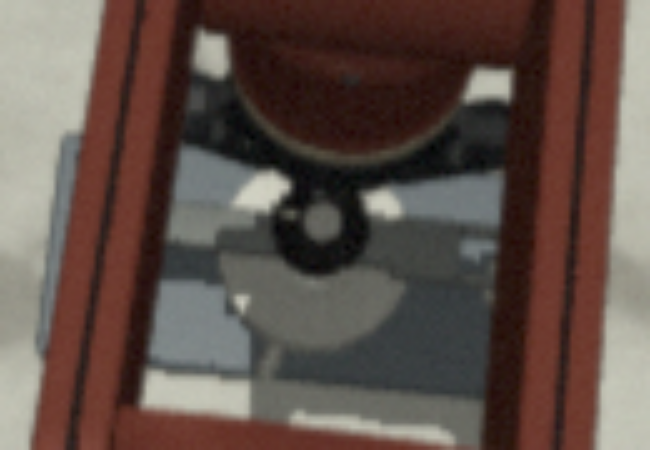

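The white mark has moved from the top to the left, at (289,213). That matches about 5 rad clockwise, so the grip didn't slip. Now I'll swing the lever over.

```bash
python3 -m pendant '[{"gripper":-1,"travel":[-0.24,0,0.03],"twist":0},{"gripper":-1,"travel":[-0.24,0,0.03],"twist":0},{"gripper":-1,"travel":[-0.22,0,0.02],"twist":0},{"gripper":-1,"travel":[-0.22,0,0.02],"twist":0},{"gripper":-1,"travel":[-0.21,0,0.08],"twist":0},{"gripper":-1,"travel":[-0.21,0,0.08],"twist":0},{"gripper":-1,"travel":[0,0,0],"twist":0},{"gripper":-1,"travel":[0,0,0],"twist":0}]'
```

```text
t: 31.95
ee_pos: [0.5153, -0.0483, 0.1926]
ee_rot: [[1.0, -0.001, 0.01], [-0.001, -1.0, -0.001], [0.01, 0.001, -1.0]]
ft_force: [4.6, 3.3, 7.2]
opening: -0.0004
grasp_force: 4.1
```

```bash
python3 -m pendant '[{"gripper":-1,"travel":[-0.18,0,0.13],"twist":0},{"gripper":-1,"travel":[-0.18,0,0.13],"twist":0},{"gripper":-1,"travel":[-0.14,0,0.17],"twist":0},{"gripper":-1,"travel":[-0.14,0,0.17],"twist":0},{"gripper":-1,"travel":[-0.09,0,0.2],"twist":0},{"gripper":-1,"travel":[-0.09,0,0.2],"twist":0},{"gripper":-1,"travel":[0,0,0],"twist":0},{"gripper":-1,"travel":[0,0,0],"twist":0}]'
```

```text
t: 32.75
ee_pos: [0.4819, -0.0487, 0.1522]
ee_rot: [[1.0, -0.001, 0.007], [-0.001, -1.0, -0.001], [0.007, 0.001, -1.0]]
ft_force: [2.4, 0.9, 9.4]
opening: -0.0003
grasp_force: 4.3
```

```bash
python3 -m pendant '[{"gripper":-1,"travel":[0,0,0.08],"twist":0},{"gripper":-1,"travel":[0,0,0.08],"twist":0},{"gripper":-1,"travel":[0,0,0.04],"twist":0},{"gripper":-1,"travel":[0,0,0],"twist":0},{"gripper":-1,"travel":[0,0,0],"twist":0},{"gripper":-1,"travel":[0,0,0],"twist":0},{"gripper":-1,"travel":[0,0,0],"twist":0},{"gripper":-1,"travel":[0,0,0],"twist":0}]'
```

```text
t: 33.55
ee_pos: [0.482, -0.049, 0.1502]
ee_rot: [[1.0, -0.0, 0.006], [-0.0, -1.0, -0.002], [0.006, 0.002, -1.0]]
ft_force: [-21.2, 4.9, 55.2]
opening: -0.0
grasp_force: 23.8
```

That's firmly on the stop. I'll retreat upward and look.

```bash
python3 -m pendant '[{"gripper":-1,"travel":[0,0,-0.3],"twist":0},{"gripper":-1,"travel":[0,0,-1],"twist":0},{"gripper":-1,"travel":[0,0,-1],"twist":0},{"gripper":-1,"travel":[0,0.5,-0.8],"twist":0},{"gripper":-1,"travel":[0,1,0],"twist":0},{"gripper":-1,"travel":[0,1,0],"twist":0},{"gripper":-1,"travel":[0,1,0],"twist":0},{"gripper":-1,"travel":[0,1,0],"twist":0}]'
python3 -m pendant '[{"gripper":-1,"travel":[0,1,0],"twist":0},{"gripper":-1,"travel":[0,1,0],"twist":0},{"gripper":-1,"travel":[0,1,0],"twist":0},{"gripper":-1,"travel":[0,0,0],"twist":0},{"gripper":-1,"travel":[0,0,0],"twist":0},{"gripper":-1,"travel":[0,0,0],"twist":0},{"gripper":-1,"travel":[0,0,0],"twist":0},{"gripper":-1,"travel":[0,0,0],"twist":0}]'
python3 -c "
from h import *
import cv2
a=read_camera('side')['img'][110:280,200:400,::-1];b=read_camera('top')['img'][110:340,200:420,::-1]
cv2.imwrite('pics/f.png',np.hstack([cv2.resize(a,(400,400*17//20)),cv2.resize(b,(325,340))]))"
```

```text
t: 34.35
ee_pos: [0.479, -0.2297, 0.2659]
ee_rot: [[1.0, -0.001, 0.001], [-0.001, -1.0, -0.001], [0.001, 0.001, -1.0]]
ft_force: [0.9, 0.0, -0.4]
opening: -0.0001
grasp_force: 0.0
t: 35.15
ee_pos: [0.4799, -0.3474, 0.2651]
ee_rot: [[1.0, 0.001, 0.0], [0.001, -1.0, -0.0], [0.0, 0.0, -1.0]]
ft_force: [0.2, 0.1, 0.1]
opening: -0.0001
grasp_force: 0.0
```

View pics/f.png

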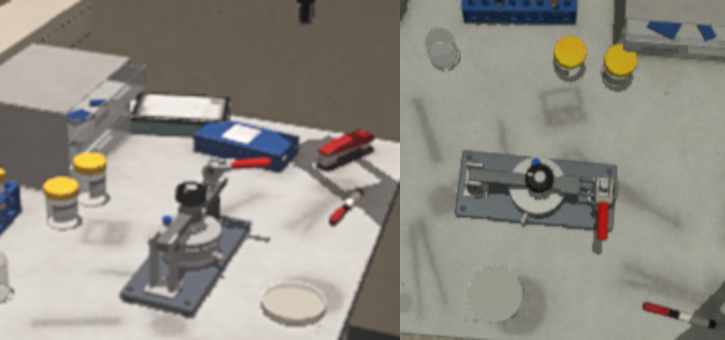

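The red lever lies closed towards the robot: side view (250,162), top view (602,220). It stays there untouched, and the jars, dish and marker haven't moved.

```bash
python3 -c "
from cell import *
print(sign_off())"
```

```text
the job is handed in; nothing more can be done
None
```

The filter holder is sealed and handed in: the knob was screwed to a torque rise of about 0.2 N m (noisy readings, 0.1 to 0.3 wanted), the lever closed at about 9 N and stays closed by itself, and nothing moved in the last pictures; I pressed the lever onto its stop with about 55 N at the fingertips, and no verdict came back.

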